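# Hold a box side against its cork-lined base for screwing

### The job

In the assembly jig, first swing the hold-down bar fully down over the cork-lined base panel. Then stand the pale side board (not the shorter dark one) on the jig bed along the panel's near edge, ends level with the panel's, and push it flush against the panel until the sprung fence behind gives way and its black pointer stands in the green band, never as far as the red. Finish while still holding the board there with that steady push, so that I can drive the screws, and leave everything else on the table where it is.

Things in the scene. Friction and masses are not known exactly. Their poses are not given: they have to be found in the camera images.
- jig: Fixed plywood jig, 300 (x) x 270 (y) mm, bed top 15 mm above its origin (centre of its underside). Its +x is the pressing direction, away from the robot (yaw within 0.3). The panel slides along x on the bed between two side guides 10 mm high (inner faces at y = +-86 mm, x = -35 to +50 mm). From x = -150 to -35 mm the bed is clear.
- fence (a joint): Travel (m) of the sprung aluminium fence at the jig's far side: 0 = at rest, grows as it is pushed along jig +x. Spring 600 N/m, no preload, end stop at 0.036. Green band = 0.009 to 0.023 (5.4 to 13.8 N), middle 0.016; red starts at 0.032. The panel also rubs on the bed, so a push on the board feels 1 to 4 N more than the spring.
- fence_pointer (a point): Tip of the fence's black pointer, 41 mm above the bed over the jig's right (-y) edge; it travels over a white scale block with a green and, farther on, a red field. At rest it is at jig x = +75 mm; the green field lies from x = +84 to +98 mm, the red from +107 mm.
- fence_face (a point): Middle of the fence's near face, 18 mm above the bed; moves with the fence (at rest at jig x = +65 mm, y = 0). The fence is 200 mm wide and 35 mm high.
- hold_bar (a joint): Angle (rad) of the steel hold-down bar with the red grip: 0 = level, fully down (its underside 23 mm above the bed, 5 mm clear of the panel's top), growing as the free end rises; starts at 0.55 to 1.0. The hinge is stiff: it stays where it is left, about 0.2 N m to turn. It can be pushed down from above.
- bar_hinge (a point): Hinge point of the hold-down bar, at jig (15, 119) mm, 44 mm above the jig's underside; hinge axis along jig x. Closed, the bar reaches from here to jig -y over the panel; it is 24 mm wide, 12 mm thick.
- bar_grip (a point): Middle of the upper face of the bar's red grip (28 mm wide, 55 mm long, 16 mm thick), 200 mm from the hinge along the bar and 8 mm above the bar's centre line.
- panel: Loose base panel, plywood with cork on top, 130 (x) x 160 (y) x 18 (z) mm, about 0.26 kg, origin at the centre of its underside, lying on the jig bed with its axes nearly along the jig's and its far edge 2 to 12 mm short of the fence.
- side_board: Loose pale wooden board standing on its long edge on the table, 18 (x, thickness) x 160 (y, length) x 60 (z, height) mm, about 0.1 kg, origin at the centre of its underside. It is taller than the panel, so it can be gripped across its thickness by its upper half with the fingertips above the panel. Either of the two faces may go against the panel.
- dark_board: Bystander: dark wooden board, 18 x 110 x 60 mm, standing on edge on the table; origin under its centre. It and the side board may swap places.
- glue_can: Bystander: white can with blue lid and yellow label, 90 mm wide, 110 mm high, standing; origin under its centre.
- glue_pot: Bystander: white plastic cup, 76 mm wide, 80 mm high, standing; origin under its centre.
- brush: Bystander: brush with red handle lying on the table.
- screwdriver: Bystander: screwdriver lying on the table.
- screw_tray: Bystander: grey divided tray, 110 x 90 x 35 mm; origin under its centre.

How it is judged (in metres and radians):
On the way:
1. the hold-down bar is fully down (within 0.06 rad) while the side board does not yet press on the panel (value of joint hold_bar below 0.06 rad and contact force between side_board and panel below 0.5 N), for 0.2 s.
At the end, for the whole second after the job is handed in: Held by the fingers: side board upright on the bed, flush on the panel's near edge (0.045 rad), ends level within 7 mm, pressing 3-20 N; panel flat against the fence; fence travel steady at 9-23 mm (green); hold-down bar down within 0.06 rad (value of joint hold_bar below 0.06 rad and value of joint fence between 0.009 and 0.023 m and velocity of joint fence between -0.005 and 0.005 m/s and x of panel in the frame of fence_face above -0.068 m and contact force between side_board and panel between 3 and 20 N and contact force between the fingers and side_board above 2 N and angle between the x axis of side_board and the x axis of panel, either way round below 0.045 rad and angle between side_board's own z axis and vertical below 0.08 rad and x of side_board in the frame of panel below -0.065 m and y of side_board in the frame of panel between -0.007 and 0.007 m and z of side_board in the frame of panel between -0.005 and 0.005 m and z of panel in the frame of jig below 0.018 m); the arm keeps its last pose, push and grip.
It fails at once if the fence is pushed into the red (value of joint fence above 0.032 m).
It fails at once if a bystander is moved by more than 30 mm (distance of any of dark_board, glue_can, glue_pot, brush, screwdriver, screw_tray from where it was at the start of the episode above 0.03 m).
It also fails if it takes over 51 s, if anything falls off the work surface, if the arm or the gripper's body presses on something with over 40 N, if the wrist force passes 120 N, or if a joint passes its speed limit or range.

### The arm

A 6-joint arm with a two-finger parallel gripper is mounted at the origin on the work surface. World frame = base frame: x ahead of the robot, y to its left, z up, the work surface at z = 0. Lengths are in mm, angles in rad, forces in N, time in s.
With the tool pointing down it reaches from about 275 to 825 mm from the base axis. Payload 5.2 kg.
Tool frame: the origin (TCP) lies at the very end of the fingers, on their centre line; the grasp point (between the pads) lies 19 mm behind it; z points along the fingers, y is the direction in which the jaws open and shut (so a half turn about z gives the same grasp; the last joint's range is limited). The gripper opens to 93 mm and grips with 3 to 60 N. Pads are 15 mm wide; open, the fingers measure 128 mm over their backs; the gripper's body (75 mm by 188 mm) begins 65 mm behind the grasp point.
Start: joints at [0.899, 0.259, 1.535, -0, 1.348, -0.203], TCP at [248.479, 490.676, 218.653] pointing down, gripper open.
Joint ranges: [-3.14, 3.14], [-0.91, 2.08], [0.19, 2.58], [-1.22, 4.36], [0.22, 2.71], [-3.12, 3.12]. Speed limits (rad/s): [2.57, 2.57, 3.14, 3.14, 3.14, 3.14].

### API

Orientations are given as [roll, pitch, yaw] about the fixed x, y, z axes, in that order (R = Rz(yaw) Ry(pitch) Rx(roll)).
In Python, from bench import robot gives the robot as it stands. The module is installed in compiled form; this text tells all that it offers. Calls block until the motion is done:
- robot.move_ptp(position, orientation): joint-space move of the TCP to a pose.
- robot.move_linear(position, ori=None, speed=150, f_stop=None): straight line of the TCP; ori=None keeps the orientation; speed is the mean speed in mm/s. With f_stop (N) it stops when the force on the tool has changed by that much, and returns True; else False.
- robot.move_j(angles): joint-space move.
- robot.move_gripper(opening): opening from 0.0 (shut) to 1.0 (fully open); the grip force is fixed at half the most; returns when the fingers have stopped.
- robot.sleep(seconds).
- robot.inverse_kinematics(position, orientation): joint angles nearest the present ones, or None.
- robot.get_image(name): name is "side" or "top" or "wrist"; returns a dict with "img" (400x640x3 uint8, blue, green, red), "fovy" (degrees; the focal length in pixels is half the picture's height over the tangent of half this angle, whatever the lens; pixels are square), "cx", "cy" (the principal point, pixels), "eye" and "orientation" of the camera in the world. Camera axes: x right, y down, z forward; pixel columns grow to the right and rows downward; lengths in mm; the calibration is good to about 2 mm. A picture is of the moment at which its call begins. There is no depth.
A pose or a line that the arm cannot do raises robot.MotionError and nothing moves.
- robot.hand_in(): hands the job in, once; it reports no verdict.
Readings, each from a call of its own:
- robot.current_t(): time.
- robot.current_qpos(): joint angles.
- robot.current_joint_vel(): joint speeds.
- robot.current_joint_efforts(): joint torques, N m.
- robot.current_tcp_pos(): TCP position.
- robot.current_eef_rot(): TCP orientation.
- robot.current_contact_force(): force on the tool from outside, world axes, zero at the start.
- robot.current_ft_torque(): the same for the moment, N m.
- robot.current_gripper_width(): opening from 0.0 (shut) to 1.0 (fully open).
Only numpy, scipy, OpenCV 4.12 (cv2) and the standard library are available. Lean on these libraries where they do the work, as an engineer would, in place of code of your own. Each camera call takes 0.05 s, during which the arm holds its last target. There are 200 camera calls.

## Working session

There is one attempt and no reset: what is moved stays moved. The work goes in short steps, each a Python script; the robot and the scene stay as the last script left them, time stands still between calls to the robot, and variables do not carry over. Pictures are saved under pics/ and viewed, about 8 in all and at most 12, crops included, and the job is handed in when it is done.

```bash
mkdir -p pics; cat > h.py <<'E'
import numpy as np, cv2, json
from bench import robot
from scipy.spatial.transform import Rotation as R
def cam(name, fn=None):
    d=robot.get_image(name)
    if fn: cv2.imwrite('pics/'+fn+'.png',d['img'])
    o=np.array(d['orientation'],float)
    M=o if o.shape==(3,3) else (R.from_quat(o).as_matrix() if o.size==4 else R.from_euler('xyz',o).as_matrix())
    c=dict(f=200/np.tan(np.radians(d['fovy'])/2),cx=d['cx'],cy=d['cy'],eye=np.array(d['eye'],float),M=M)
    if fn: json.dump({k:(v.tolist() if hasattr(v,'tolist') else v) for k,v in c.items()},open('pics/'+fn+'.json','w'))
    return d['img'],c
def load(fn):
    c=json.load(open('pics/'+fn+'.json')); c['eye']=np.array(c['eye']); c['M']=np.array(c['M']); return c
def ray(c,p): return c['M']@np.array([(p[0]-c['cx'])/c['f'],(p[1]-c['cy'])/c['f'],1])
def atz(c,p,z):
    r=ray(c,p); return c['eye']+r*(z-c['eye'][2])/r[2]
def tri(c1,p1,c2,p2):
    a,b=ray(c1,p1),ray(c2,p2); s=np.linalg.lstsq(np.c_[a,-b],c2['eye']-c1['eye'],rcond=None)[0]
    x,y=c1['eye']+a*s[0],c2['eye']+b*s[1]; return (x+y)/2,np.linalg.norm(x-y)
def proj(c,X):
    v=c['M'].T@(np.array(X)-c['eye']); return v[:2]/v[2]*c['f']+[c['cx'],c['cy']]
E
python3 - <<'E'
from h import *
for n in('top','side','wrist'):
    d=robot.get_image(n); print(n,d['fovy'],d['cx'],d['cy'],d['eye'],d['orientation'])
    i,c=cam(n,n+'0')
print(robot.current_t(),robot.current_eef_rot(),robot.current_contact_force())
E
```

```text
top 57.173560640120144 319.59822440626704 202.1548628827496 [ 317.66040163   13.85163825 1204.40695758] [-2.98355208 -0.01780511 -1.59802454]
side 45.002291047763386 323.61617596727876 201.38876920237593 [ 369.06635827 -910.33745621  966.70794809] [-2.35552095  0.00551939 -0.17873925]
wrist 68.95449160277077 323.33396973152514 200.29629707469277 [189.59615389 521.14137951 383.99733405] [2.89945490e+00 8.78077371e-04 1.10139712e+00]
0.3 [-3.14098592e+00 -1.11844897e-04  2.67279837e+00] [0.38150597 0.05774111 0.14787536]
```

View pics/top0.png

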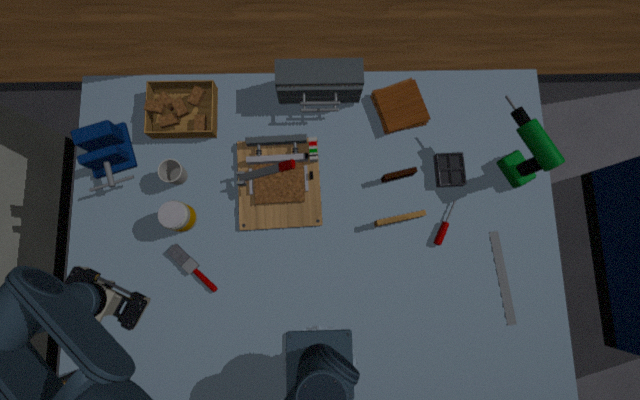

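View pics/side0.png

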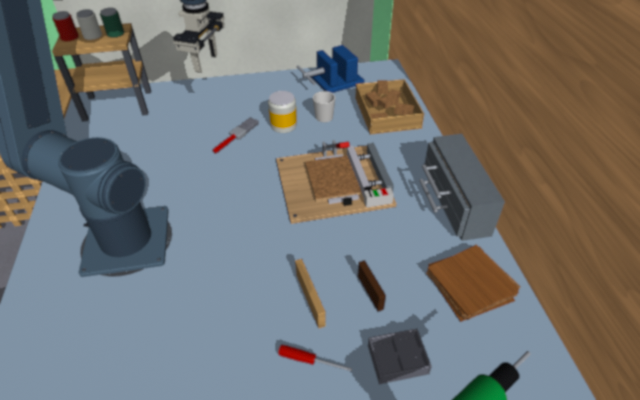

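The top view shows the jig at about (238–322, 138–230), the pale board at (376–425, 212–224), the dark board at (383–416, 168–181), and the bar raised with its red grip at (287, 166). I'll enlarge the relevant crops next.

```bash
python3 - <<'E'
from h import *
t=cv2.imread('pics/top0.png')[128:238,230:430]; s=cv2.imread('pics/side0.png')[130:340,270:400]
a=cv2.resize(t,None,fx=4,fy=4,interpolation=cv2.INTER_CUBIC)
cv2.imwrite('pics/t1.png',cv2.convertScaleAbs(a,alpha=1.5))
cv2.imwrite('pics/s1.png',cv2.convertScaleAbs(cv2.resize(cv2.imread('pics/side0.png')[130:280,270:400],None,fx=4,fy=4,interpolation=cv2.INTER_CUBIC),alpha=1.3))
c=load('top0')
for n,p,z in [('jigTL',(238,140),15),('jigTR',(321,136),15),('jigBR',(321,228),15),('jigBL',(239,230),15),('boardL',(376,221),60),('boardR',(425,212),60)]: print(n,atz(c,p,z).round())
E
```

```text
jigTL [725. 256.  15.]
jigTR [733. -23.  15.]
jigBR [422. -15.  15.]
jigBL [422. 250.  15.]
boardL [ 435. -187.   60.]
boardR [ 460. -344.   60.]
```

View pics/t1.png

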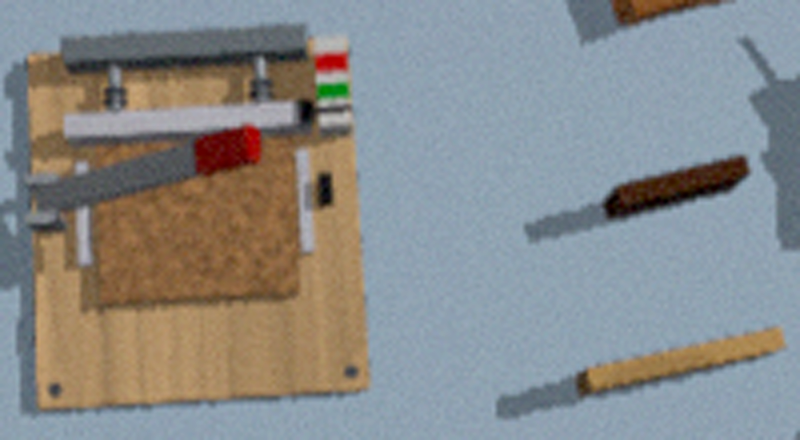

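View pics/s1.png

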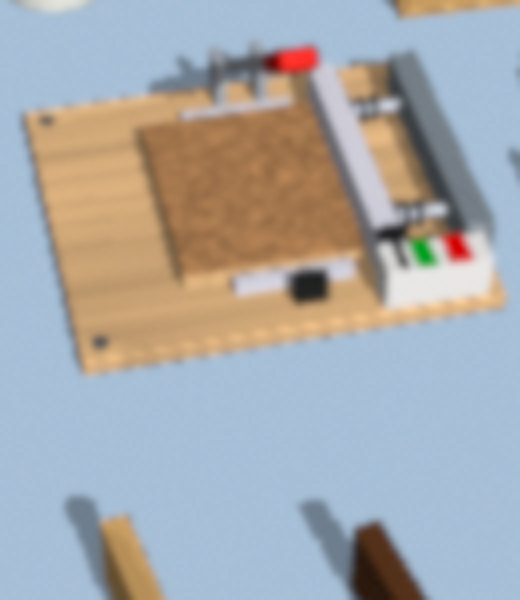

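The enlarged crops show these points:
- **Jig near corners** (top crop): (38,409) and (369,388). Far corner: (27,55).
- **Pale board top:** (585,380) to (784,337).
- **Grip:** (228,148) top crop, (298,58) side crop.
- **Panel near edge:** (98,305) to (298,295).

The pointer is on the white field.

```bash
cat >> h.py <<'E'
def T(p): return (p[0]/4+230-.4,p[1]/4+128-.4)
def S(p): return (p[0]/4+270-.4,p[1]/4+130-.4)
E
python3 - <<'E'
from h import *
t,s=load('top0'),load('side0')
for n,a,b in [('BL',(38,409),(25,115)),('BR',(369,388),(85,370)),('BRscrew',(350,372),(99,342)),('BLscrew',(55,390),(47,120)),('grip',(228,148),(297,58)),('boardLend',(588,380),(117,519)),('panelNL',(99,305),(141,130)),('panelNR',(298,296),(184,276))]:
    print(n,*tri(t,T(a),s,S(b)), atz(t,T(a),15)[:2].round(1))
print('boardR',tri(t,T((784,337)),s,(320,319)))
# jig fit from top at z=15
L=np.array([[-150,135],[-150,-135],[150,135]]);P=np.array([atz(t,T(p),15)[:2] for p in[(38,409),(369,388),(27,55)]])
from scipy.optimize import least_squares
def f(q):
    c,s_=np.cos(q[2]),np.sin(q[2]); return ((L@np.array([[c,s_],[-s_,c]])+q[:2])-P).ravel()
r=least_squares(f,[570,115,0]);print(r.x,r.fun.round(1))
E
```

```text
BL [423.2602859  252.15268461   4.10994014] 0.15457249860974875 [422.4 250. ]
BR [434.16367009 -18.20529855  -0.72756342] 0.16069690382253823 [432.6 -17.8]
BRscrew [446.55352408  -2.78670973   8.62369903] 0.2919786064249106 [446.   -2.7]
BLscrew [438.5019809  237.62632221   8.55536362] 0.8581784930777827 [437.4 236.4]
grip [597.581641    83.93123789 164.08487738] 3.024891856765372 [635.9  94. ]
boardLend [ 432.37875186 -190.11982353   51.37166416] 2.795100501449577 [ 434.5 -196.6]
panelNL [506.1544473  200.35189406  18.94443802] 1.1600824601763642 [506.2 201. ]
panelNR [510.66730596  38.22355255  19.90652355] 3.5106619098174834 [509.7  38.3]
boardR (array([ 459.71041746, -352.01869203,   39.76790469]), np.float64(6.088189623420537))
[5.76662367e+02 1.21434384e+02 3.79151136e-02] [-0.7  0.7 -0.7 -1.4  1.4  0.7]
```

Jig pose comes out at about (576.7, 121.4), yaw 0.038. The bar angle is about 0.6 rad, with the grip near z = 163, which agrees with the hinge geometry. I'll push the bar down straight with the fingers shut.

```bash
python3 - <<'E'
from h import *
pi=np.pi
for y in(1.609,-1.533): print(robot.inverse_kinematics([594,67,235],[pi,0,y]),robot.inverse_kinematics([446,-268,150],[pi,0,y+.13]))
robot.move_gripper(0.0)
robot.move_ptp([594,67,235],[pi,0,1.609])
print(robot.current_t(),robot.current_contact_force())
print(robot.move_linear([594,67,48],speed=70,f_stop=12),robot.current_tcp_pos(),robot.current_contact_force())
i,c=cam('side','side1');cam('top','top1')
robot.move_linear([594,67,150],speed=200)
print(robot.current_t())
i2,_=cam('side','side2')
robot.move_ptp([460,60,300],[pi,0,1.609])
cam('wrist','w1'); print(robot.current_t())
cv2.imwrite('pics/v1.png',cv2.resize(cv2.imread('pics/side2.png')[130:240,260:410],None,fx=4,fy=4,interpolation=cv2.INTER_CUBIC))
E
```

```text
[-0.07411486  0.33500586  1.38910454  0.          1.41748226 -0.11231853] [-0.75566485  0.26360672  1.70578523  0.          1.1722007  -0.92386852]
[-7.41148567e-02  3.35005858e-01  1.38910454e+00 -4.44089210e-16
  1.41748226e+00  3.02968147e+00] [-7.55664846e-01  2.63606721e-01  1.70578523e+00 -4.44089210e-16
  1.17220070e+00  2.21813148e+00]
3.725 [-0.29317207  0.30063448 -0.08932117]
True [594.0525412   66.96959943  52.1813501 ] [-1.16543992  0.17282066  6.66250357]
6.875
7.8
```

View pics/w1.png

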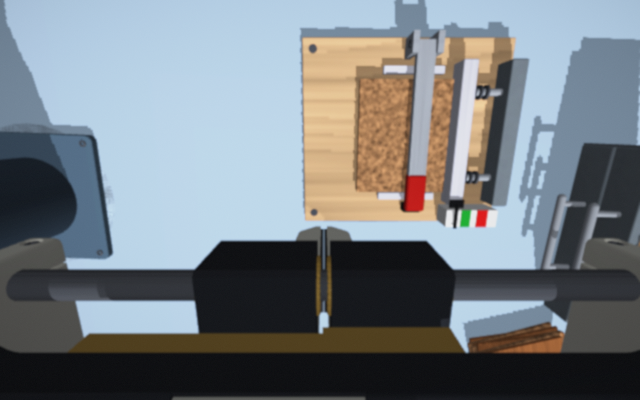

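View pics/v1.png

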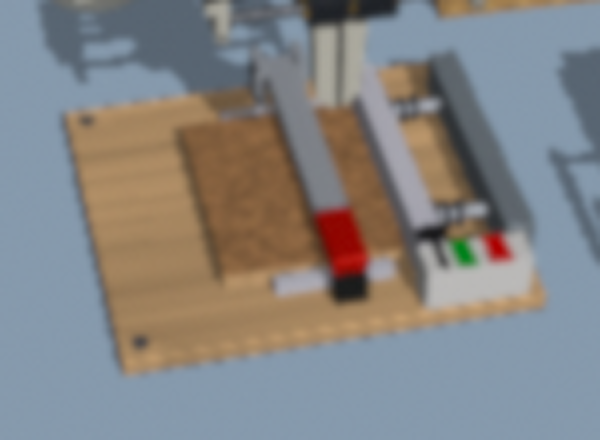

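The bar is down: the tip stopped at z = 52.2 against an expected 52, and the picture shows it lying level. In the wrist view the jig corners are at about (303,37), (304,221) and (516,38), and the panel's near edge runs from (357,78) to (357,191). Next I'll look at the pale board from two wrist positions.

```bash
python3 - <<'E'
from h import *
pi=np.pi
c=load('w1')
P=[atz(c,p,15)[:2].round(1) for p in[(303,37),(304,221),(516,38)]]
print(P,'panel',[atz(c,p,33)[:2].round(1) for p in[(357,78),(357,191)]])
robot.move_gripper(1.0)
robot.move_ptp([446,-340,290],[pi,0,1.74]); cam('wrist','w2')
robot.move_linear([446,-375,200],speed=250); cam('wrist','w3'); print(robot.current_t())
a=np.hstack([cv2.imread(f'pics/{n}.png')[0:300,120:520] for n in('w2','w3')]); cv2.imwrite('pics/w23.png',a)
E
```

```text
[array([424.3, 249.4]), array([431.4, -20. ]), array([721.4, 259.1])] panel [array([501.3, 196. ]), array([511.7,  36.6])]
11.3917
```

View pics/w23.png

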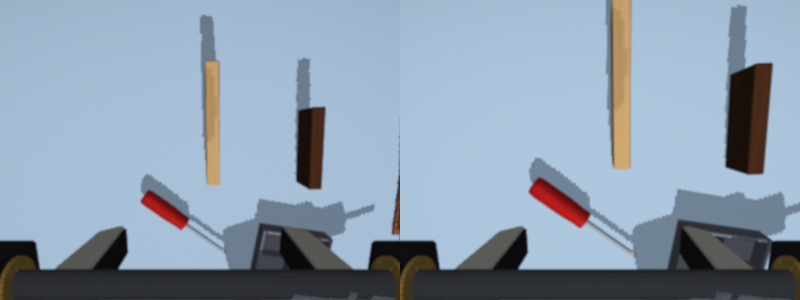

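In the left view the pale board's top runs from (212,61) to (213,184). In the right view its near end is at (621,168) and its top edge is cut off by the frame. The dark board is well clear to the right.

```bash
python3 - <<'E'
from h import *
a,b=load('w2'),load('w3')
print('near end',tri(a,(333,184),b,(341.5,168)))
F,N=atz(a,(333.5,61),60),atz(a,(333,184),60); print(F,N,np.linalg.norm(F-N),(F+N)/2,np.arctan2(-(F-N)[0],(F-N)[1]))
print(atz(b,(341.5,168),60), atz(b,(342,2),60))
for e in((329,61),(339,61),(328,184),(339,184)): print(atz(a,e,60)[:2].round(1))
for n in('w2','w3'):
  i=cv2.imread(f'pics/{n}.png').astype(int); 
  m=(i[...,2]>i[...,0]+40)&(i[...,1]>100); m[:, :300]=0; m[:,370:]=0; m[200:]=0
  for r in (10,60,70,110,150,175,182,184):
    k=np.where(m[r])[0]; print(n,r,k.min() if len(k) else None,k.max() if len(k) else None)
E
```

```text
near end (array([ 462.11055558, -346.67651999,   48.10578823]), np.float64(0.2760828197770153))
[ 434.19235359 -190.29665416   60.        ] [ 461.2075415  -344.48895973   60.        ] 156.54100891757795 [ 447.69994755 -267.39280695   60.        ] 0.17344409614765607
[ 461.24971584 -345.28934302   60.        ] [ 433.41636828 -193.40741959   60.        ]
[ 428.6 -191.2]
[ 441.  -189.1]
[ 454.4 -345.7]
[ 469.4 -343.1]
w2 10 None None
w2 60 None None
w2 70 325 338
w2 110 326 338
w2 150 327 338
w2 175 327 338
w2 182 327 338
w2 184 328 337
w3 10 332 349
w3 60 333 349
w3 70 333 349
w3 110 333 349
w3 150 333 349
w3 175 None None
w3 182 None None
w3 184 None None
```

The board is centred at about (447, -268) with yaw 0.173, and the measured length of 157 mm agrees with the given 160. The height triangulates to 48 mm against 60, which is acceptable for the short baseline. I'll grasp it and carry it to the jig.

```bash
python3 - <<'E'
from h import *
pi=np.pi; o=[pi,0,pi/2+.173]
robot.move_linear([447,-268,110],o,speed=250)
print(robot.move_linear([447,-268,25],speed=120,f_stop=10),robot.current_tcp_pos())
robot.move_gripper(0.0); print(robot.current_gripper_width()*93)
robot.move_linear([447,-268,140],speed=200)
o=[pi,0,pi/2+.036]
robot.move_ptp([482,118,140],o)
robot.move_linear([482,118,55],speed=150)
print(robot.current_contact_force())
hit=robot.move_linear([482,118,36],speed=25,f_stop=5); print(hit,robot.current_tcp_pos(),robot.current_contact_force(),robot.current_eef_rot(),robot.current_t())
cam('wrist','w4');cam('side','s4');cam('top','t4')
a=cv2.resize(cv2.imread('pics/s4.png')[120:240,265:425],None,fx=3,fy=3,interpolation=cv2.INTER_CUBIC)
b=cv2.resize(cv2.imread('pics/t4.png')[130:240,230:340],None,fx=2.8,fy=3.2728,interpolation=cv2.INTER_CUBIC)
cv2.imwrite('pics/c4.png',np.hstack([a,b]))
E
```

```text
False [ 447.4993428  -268.80407373   25.66905014]
17.699396668121253
[-0.16865128 -0.21479394 -0.57938295]
True [481.89423928 118.05056923  39.74550806] [0.69416721 0.51795296 3.09660379] [-3.14144223e+00  9.03679637e-06  1.60698288e+00] 17.5917
```

View pics/w4.png

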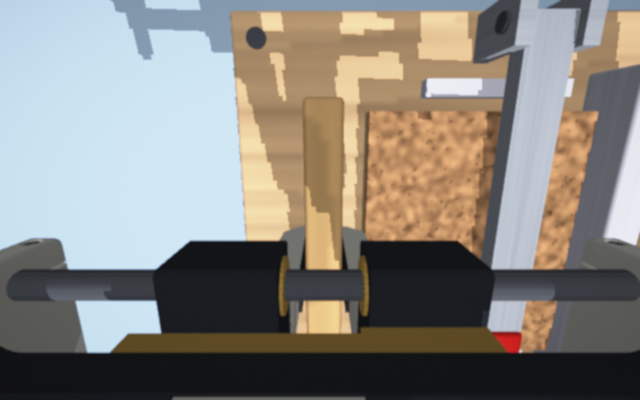

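View pics/c4.png

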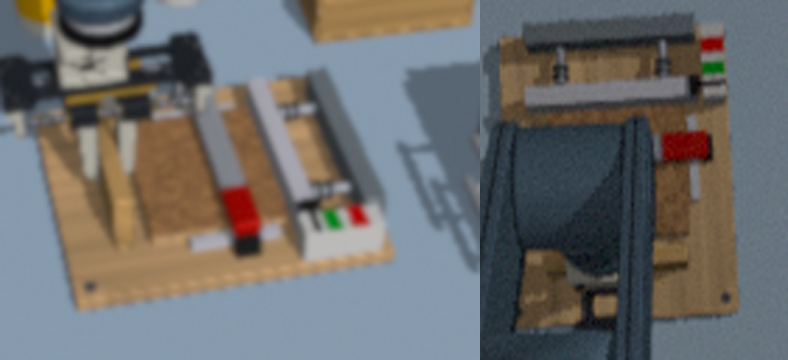

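The board stands on the bed (TCP z = 39.7, as expected) and parallel to the panel. In the wrist view its left top end is at (304–343, 98) and the panel's near-left corner is at (368,112). I'll compute the end offset and the gap.

```bash
python3 - <<'E'
from h import *
c=load('w4')
for n,p,z in[('bL',(304,98),75),('bR',(343,98),75),('pL',(368,112),33),('p low edge',(366,238),33),('bR low',(343,225),75),('jigBL',(231,12),15),('jigBLow',(247,238),15),('guideL',(423,96),25)]:print(n,atz(c,p,z)[:2].round(1))
s,t=load('s4'),load('t4')
S=lambda p:(p[0]/3+265-.3,p[1]/3+120-.3); Tt=lambda p:((p[0]-480)/2.8+230-.3,p[1]/3.2728+130-.3)
print('side: panel R',atz(s,S((154,238)),33),'board R near top',atz(s,S((120,200)),75))
print('top: board R',atz(t,Tt((688,262)),75),atz(t,Tt((688,246)),75),'panel R',atz(t,Tt((687,238)),33))
E
```

```text
bL [471.2 197.1]
bR [487.7 197.7]
pL [504.8 194.8]
p low edge [509.1 118.7]
bR low [490.7 141. ]
jigBL [423.8 248.6]
jigBLow [429.3 108.9]
guideL [537.5 205.4]
side: panel R [511.34957836  23.5082967   33.        ] board R near top [482.99005245  35.04409455  75.        ]
top: board R [474.37500023  37.9497142   75.        ] [489.7194403   37.63453314  75.        ] panel R [504.12888841  39.50734155  33.        ]
```

The wrist view, which matches the guide's known place to 0.2 mm, shows the board about 3 mm too far left. I'll shift it 2.5 mm to the right while approaching, then push slowly with a force stop.

```bash
python3 - <<'E'
from h import *
p=np.array(robot.current_tcp_pos()); z=p[2]
robot.move_linear([p[0]+1,p[1]-2.5,z+.3],speed=20)
f0=np.array(robot.current_contact_force()); print('f0',f0)
u=np.array([np.cos(.036),np.sin(.036)]); q0=np.array(robot.current_tcp_pos())
for d in list(range(8,41,2)):
    t=[*(q0[:2]+u*d),z+.3-.3*(d>8)]
    hit=robot.move_linear(t,speed=20,f_stop=25)
    f=np.array(robot.current_contact_force())-f0; print(d,np.array(robot.current_tcp_pos()).round(1),f.round(1),hit)
    if f[0]< -9 or hit: break
robot.sleep(.5)
print(robot.current_tcp_pos(),robot.current_contact_force()-f0,robot.current_t())
cam('wrist','w5');cam('side','s5');cam('top','t5')
a=cv2.resize(cv2.imread('pics/s5.png')[130:240,275:400],None,fx=3.2,fy=3.2,interpolation=cv2.INTER_CUBIC)
b=cv2.resize(cv2.imread('pics/t5.png')[130:230,230:340],None,fx=3.52,fy=3.52,interpolation=cv2.INTER_CUBIC)
w=cv2.imread('pics/w5.png')[0:240,220:640]
o=np.zeros((352+240,800,3),np.uint8);o[:352,:400]=a[:352,:400];o[:352,400:787]=b[:352,:387];o[352:,:420]=w
cv2.imwrite('pics/c5.png',o)
E
```

```text
f0 [ 0.76610837  0.16588779 -0.35249338]
8 [490.7 115.6  39.9] [-0.5 -0.1 -1.1] False
10 [492.9 115.7  39.8] [-0.8  0.3  0.1] False
12 [495.1 115.7  39.8] [-1.1 -0.5 -0.8] False
14 [497.2 115.8  39.8] [-1.  -0.4  0.2] False
16 [499.  115.9  39.8] [-0.7  0.3  0.2] False
18 [499.8 115.9  39.7] [-5.7 -0.1  5.4] False
20 [501.9 116.1  39.8] [-4.8 -0.3  5.7] False
22 [503.8 116.2  39.8] [-6.   0.1  7.3] False
24 [505.1 116.2  39.8] [-7.9 -1.2  7.9] False
26 [506.3 116.3  39.8] [-9.8 -0.7 10.8] False
[506.26630129 116.29850278  39.8010647 ] [-9.46983509 -0.87430133 10.40523299] 21.3333
```

View pics/c5.png

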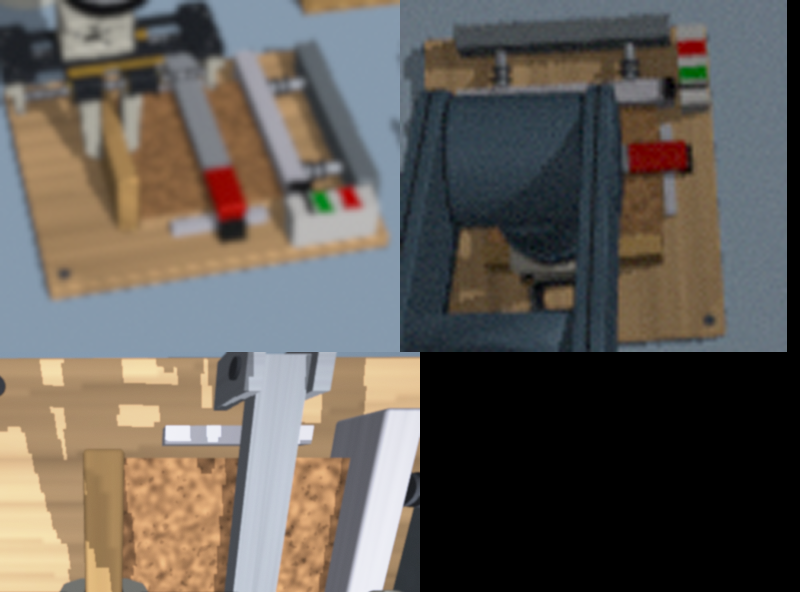

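The board now touches the panel. The pointer is just short of green and the fence travel is about 4 mm. The upward reaction on the tool is growing to 10 N, so I'll raise the command slightly while pushing on, then check.

```bash
python3 - <<'E'
from h import *
c=load('w5')
for n,p,z in[('bR',(342.5,98),75),('pL',(347,106.5),33)]:print(n,atz(c,p,z)[:2].round(1))
u=np.array([np.cos(.036),np.sin(.036)]); q0=np.array([482.89,115.55]); f0=np.array([.77,.17,-.35])
for d in list(range(28,45,2)):
    hit=robot.move_linear([*(q0+u*d),40.6],speed=15,f_stop=25)
    f=np.array(robot.current_contact_force())-f0; x=robot.current_tcp_pos(); print(d,np.array(x).round(1),f.round(1),hit)
    if f[0]< -17 or hit or x[0]>516.5: break
robot.sleep(.5)
print(robot.current_tcp_pos(),robot.current_eef_rot(),robot.current_contact_force()-f0,robot.current_t())
cam('wrist','w6');cam('side','s6');cam('top','t6')
a=cv2.resize(cv2.imread('pics/s6.png')[130:240,275:400],None,fx=3.2,fy=3.2,interpolation=cv2.INTER_CUBIC)
b=cv2.resize(cv2.imread('pics/t6.png')[130:190,280:340],None,fx=5.86,fy=5.86,interpolation=cv2.INTER_CUBIC)
w=cv2.imread('pics/w6.png')[0:240,220:640]
o=np.zeros((352+240,800,3),np.uint8);o[:352,:400]=a[:352,:400];o[:351,400:751]=b[:351,:351];o[352:,:420]=w
cv2.imwrite('pics/c6.png',o)
E
```

```text
bR [512.  195.9]
pL [517.  195.6]
28 [509.6 116.4  39.8] [-5.5 -1.9 -2.6] False
30 [511.6 116.5  39.8] [-5.6 -1.8 -2.2] False
32 [512.8 116.6  39.8] [-8.1 -2.   1.9] False
34 [514.  116.6  39.8] [-11.   -2.    3.3] False
36 [515.2 116.7  39.8] [-11.4  -2.7   5.6] False
38 [516.5 116.7  39.8] [-13.1  -2.1   7.7] False
[516.53022277 116.71016326  39.82738536] [-3.13162913e+00  2.67009718e-04  1.60724912e+00] [-13.40756301  -1.99229174   7.95593242] 23.7083
```

View pics/c6.png

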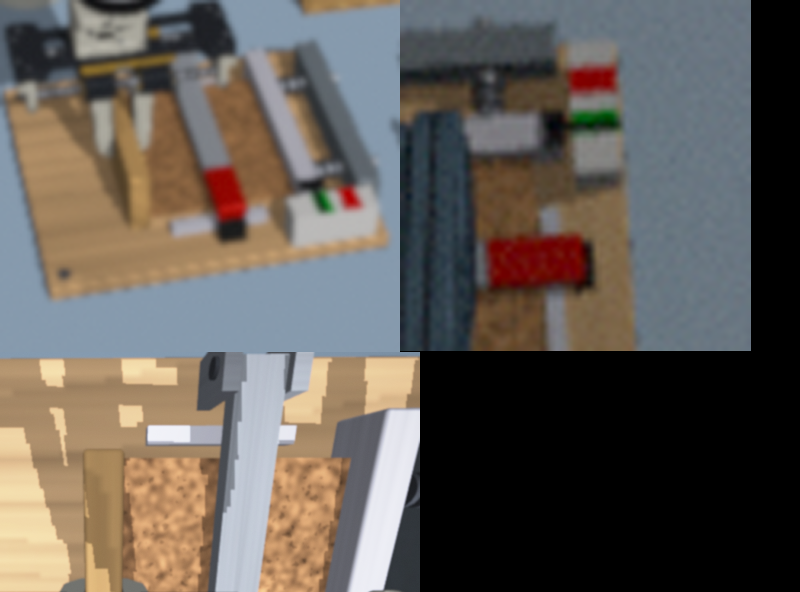

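The pointer has just reached the near edge of the green (top crop: pointer at row 126, green rows 108–128). That is about 10 mm of travel, and the ends are level within 1 mm. I'll push roughly 4 mm further and relieve the downward load a little.

```bash
python3 - <<'E'
from h import *
u=np.array([np.cos(.036),np.sin(.036)]); q0=np.array([482.89,115.55]); f0=np.array([.77,.17,-.35])
for d in range(39,48):
    hit=robot.move_linear([*(q0+u*d),41.2],speed=12,f_stop=25)
    f=np.array(robot.current_contact_force())-f0; x=robot.current_tcp_pos(); print(d,np.array(x).round(1),f.round(1),hit)
    if f[0]< -17 or hit or x[0]>520: break
robot.sleep(.7)
print(robot.current_tcp_pos(),robot.current_eef_rot(),robot.current_contact_force()-f0,robot.current_gripper_width()*93,robot.current_t())
cam('wrist','w7');cam('side','s7');cam('top','t7')
a=cv2.resize(cv2.imread('pics/s7.png')[130:240,275:400],None,fx=3.2,fy=3.2,interpolation=cv2.INTER_CUBIC)
b=cv2.resize(cv2.imread('pics/t7.png')[130:190,280:340],None,fx=5.86,fy=5.86,interpolation=cv2.INTER_CUBIC)
w=cv2.imread('pics/w7.png')[0:240,220:640]
o=np.zeros((352+240,800,3),np.uint8);o[:352,:400]=a[:352,:400];o[:351,400:751]=b[:351,:351];o[352:,:420]=w
cv2.imwrite('pics/c7.png',o)
E
```

```text
39 [518.2 116.8  39.8] [-11.   -2.7  -0.6] False
40 [518.3 116.8  39.8] [-13.   -2.4   3.7] False
41 [518.9 116.8  39.9] [-13.5  -1.7   4.7] False
42 [519.5 116.8  39.9] [-14.1  -2.    5.4] False
43 [520.2 116.9  39.9] [-16.1  -2.1   7.2] False
[520.14979285 116.85435424  39.85381535] [-3.12875362e+00  2.97598426e-04  1.60734912e+00] [-16.28920405  -3.06912213   6.5683032 ] 17.57506913397349 25.8083
```

View pics/c7.png

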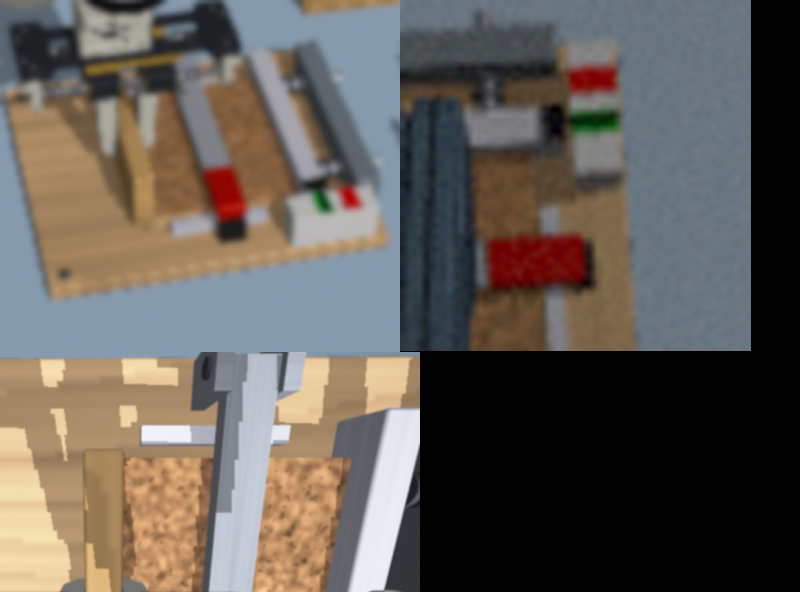

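The pointer now stands inside the green: dark line at about (597,122), with green on both sides at rows 108–130. The panel is against the fence, the board is flush and upright, and the bar is down. I'm handing in.

```bash
python3 - <<'E'
from h import *
print(robot.current_tcp_pos(),robot.current_contact_force()); robot.hand_in()
E
```

```text
[520.17736949 116.84995924  39.86348109] [-14.43369311  -1.5492088    6.86950274]
the job is handed in; nothing more can be done
```

The job was handed in after about 26 s of robot time, with the gripper still holding the pale board and pushing it against the panel. I got no verdict back.

1. **Hold-down bar:** I pushed it down before touching the board. The tip stopped at z = 52.2 mm, against 52 expected for fully closed, and the bar still looks level in the last pictures.
2. **Board:** I gripped the pale board, stood it on the bed, shifted it about 2.5 mm to the right so its ends matched the panel's, and pushed it against the panel along the jig's direction.

Last checks:
- **Pointer:** it stands inside the green, and I estimate 12–14 mm of fence travel.
- **Push:** about 15–16 N measured at the tool (14.4 N raw in the last reading). The tool position held within 0.03 mm between the last two readings.
- **Board:** it looks flush in the wrist view, and its left end was level with the panel's within about 1 mm when I measured it earlier in the push. The tool is tilted about 0.013 rad and the grip reads 17.6 mm.
- **Other objects:** I felt no unexpected contact on the way, but I took no final picture of the whole table.

Not in full agreement:
- Heights triangulated with the side camera came out up to 16 mm low, and the board's height from the wrist camera came out 12 mm low. I used the stated heights instead, and the touch contacts confirmed them.
- The coarse top view put the board and panel ends about 5 mm differently from the wrist view. I trusted the wrist view because it matched a jig guide's known position to 0.2 mm.
- A downward load of about 7 N on the bed remained during the push.

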